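# Roll the oil tin back onto its cork pad

### The arm

A 6-joint arm with a two-finger parallel gripper is mounted at the origin on the work surface. World frame = base frame: x ahead of the robot, y to its left, z up, the work surface at z = 0. Lengths are in mm, angles in rad, forces in N, time in s.
With the tool pointing down it reaches from about 300 to 775 mm from the base axis. Payload 14.6 kg.
Tool frame: the origin (TCP) lies on the front face of the gripper's body, between the roots of the fingers; the fingertips stand 97 mm ahead of it and the grasp point (between the pads) lies 78 mm ahead of it; z points along the fingers, y is the line along which they close (so a half turn about z gives the same grasp; the last joint's range is limited). The gripper opens to 94 mm and grips with 3 to 60 N. Pads are 16 mm wide; open, the fingers measure 119 mm over their backs; the gripper's body (75 mm by 177 mm) begins 78 mm behind the grasp point.
Start: joints at [-1.189, 0.3, 1.521, -0, 1.321, -0.067], TCP at [238.629, -495.526, 302.646] pointing down, gripper open.
Joint ranges: [-3.03, 3.03], [-0.79, 2.21], [0.23, 2.52], [-1.04, 4.18], [0, 3.07], [-2.55, 2.55]. Speed limits (rad/s): [2.22, 2.22, 2.57, 3.14, 3.14, 3.14].

### API

Orientations are given as [roll, pitch, yaw] about the fixed x, y, z axes, in that order (R = Rz(yaw) Ry(pitch) Rx(roll)).
In Python, from cell import * gives the robot as it stands.
- The arm moves only by the tool carry_out, never from a script. Its arguments are lists of equal length, an entry for each row: "slide": the shift along the world's x, y, z scaled (see below), a list of three; "dr": the turn, a rotation vector about the world's x, y, z scaled (see below), a list of three; "gripper": the opening in per cent of the stroke, from 0 (shut) to 100 (fully open). A call has 1 to 10 rows; each row is the pose to reach, as a shift and turn from the pose commanded when the call began, turning the shorter way round; what a row does not reach only later rows make up. The controller multiplies each number of a shift by 0.25 m and each number of a turn by 360 degrees. A row lasts 1/12 s, in which the tool goes at most 41.7 mm and 7.16 degrees, less where a joint would pass 70% of its speed; a pose out of reach is approached as far as the arm can. A call with a number of a shift or a turn outside -1 to 1 is refused whole. A call with a gripper value outside its range is refused whole. The fingers move at their own pace and stop on an object; "newtons" is the grip in N (left out, the last holds). Time passes only in rows, so rows that repeat a pose let the fingers close. It gives the time, the measured TCP pose, the force, the opening and the grip force at its end, in the units of the state.
- read_state(): the state, without advancing time (a new reading comes with each control period).
- camera(name): name is "side" or "top" or "wrist"; returns the picture (384x512x3 uint8, red, green, blue); there is no depth.
- camera_model(name): a dict with "vfov" (degrees; the focal length in pixels is half the picture's height over the tangent of half this angle, whatever the lens; pixels are square), "cx", "cy" (the principal point, pixels), "R" (3x3) and "t" (3): a world point X has camera coordinates R X + t. Camera axes: x right, y down, z forward; pixel columns grow to the right and rows downward; lengths in mm; the calibration is good to about 2 mm. A picture is of the moment at which its call begins: read the wrist's pose just before it. camera_model takes no time and is no camera call; for the wrist camera it gives the pose at the moment of the call.
- sign_off(): hands the job in; it is judged then, once.
The state is a dict: "clock": time; "joints": joint angles; "qd": joint speeds; "effort": joint torques, N m; "eef_pos": TCP position; "eef_rot": TCP orientation; "wrist_force": force on the tool from outside, world axes, zero at the start; "moment": the same for the moment, N m; "finger_gap": finger opening in mm; "finger_force": force on a finger pad.
Only numpy, scipy, OpenCV 4.12 (cv2) and the standard library are available. Lean on these libraries where they do the work, as an engineer would, in place of code of your own. Each camera call takes 0.05 s, during which the arm holds its last target. There are 200 camera calls.

### The job

The green tin of leather oil lies on its side on the lacquered platform, in the shiner's way. Your fingers are waxy, so do not pick it up: press a fingertip on its top and roll it sideways onto the brass-trimmed cork pad let into the platform, stopping it so that it lies still in the middle of the pad, lengthwise and square with it. Leave the ashtray, tins, brushes, shoehorn and dye bottle where they are, then take your hand away.

Things in the scene. Friction and masses are not known exactly. Their poses are not given: they have to be found in the camera images.
- oil_tin: Loose closed green round tin, steel end rims, two gold bands, lying on its side: 56 mm diameter, 118 mm long, 0.3 kg. A 24 mm wide spout and cap sticks 14 mm out of its +x end. Origin at the tin's centre, 28 mm above the platform (its top is at 56 mm). x runs along its axis; z points at the steel side seam: up at the start, and turns with the tin. Rolled by its top it goes half as far as the fingertip.
- pad: Fixed cork pad, 170 mm along its x, 100 mm along its y, framed by 6 mm brass strips, flush with the platform (no step). Origin at the middle of its surface. The tin starts 120 to 180 mm away on the pad's -y side, within 3 degrees of parallel to the pad's x, rolls in the pad's +y direction, and should end with its axis along the pad's x.
- table: The flat lacquered oak platform that everything stands on, and on which the robot is mounted; its top is at height 0. Origin at the middle of its top. The tin rolls on it with some resistance: let go at 0.1 m/s it stops within about 15 mm.
- ashtray: Loose round nickel ashtray, 110 mm diameter, 25 mm tall, standing on the far side of the pad from the tin, about 150 mm beyond the pad's middle. Origin at the centre of its underside.
- shoehorn: Loose yellow bone shoehorn, 200 mm long along its x, 44 mm wide, 12 mm high, lying behind the tin on the side away from the pad. Origin at the middle of its underside.
- polish_tin: Loose oval polish tin, 101 mm along its x, 65 mm along its y, 28 mm tall, dark red lid. Origin at the centre of its underside.
- welt_brush: Loose dark wooden welt brush lying on its side, 205 mm long along its x, 33 mm wide, 22 mm high. Origin on its underside near the middle.
- shine_brush: Loose horsehair brush with a pale wooden back, bristles down, 170 mm along its x, 58 mm along its y, 50 mm tall. Origin at the centre of its underside.
- dye_bottle: Loose upright amber bottle with a black cap, 52 mm diameter, 125 mm tall. Origin at the centre of its underside.
Things that resemble listed ones, but are neither listed nor needed, are in the scene too. What is meant by the oil_tin is not pink or purple, and is the larger of those in its own colour.

How it is judged (in metres and radians):
On the way, in this order (a step that is already met when the one before it is completed fails the run):
1. a fingertip presses down on the top of the oil tin (contact force between the fingers and oil_tin above 0.5 N and contact force between oil_tin and table above 4.5 N), for 0.04 s.
2. the tin has rolled half over on the platform (angle between oil_tin's own z axis and vertical above 2.2 rad and height (world z) of oil_tin below 0.034 m), for 0.02 s.
3. the tin lies still in the middle of the pad (y of oil_tin in the frame of pad between -0.02 and 0.02 m and x of oil_tin in the frame of pad between -0.026 and 0.026 m and linear speed of oil_tin below 0.02 m/s), for 0.2 s.
At the end, for the whole second after the job is handed in: The oil tin, rolled by its top, lies at rest on its side, its centre within 20 mm of the pad's middle in the rolling direction and 26 mm along the pad, its axis within 0.2 rad of the pad's long direction; every bystander is within 20 mm of its start (y of oil_tin in the frame of pad between -0.02 and 0.02 m and x of oil_tin in the frame of pad between -0.026 and 0.026 m and height (world z) of oil_tin below 0.034 m and angle between oil_tin's own x axis and vertical between 1.45 and 1.69 rad and angle between the x axis of oil_tin and the x axis of pad, either way round below 0.2 rad and linear speed of oil_tin below 0.01 m/s and angular speed of oil_tin below 0.2 rad/s and distance of each of ashtray, shoehorn, polish_tin, welt_brush, shine_brush, dye_bottle from where it was at the start of the episode below 0.02 m); the robot touches nothing.
It fails at once if the oil tin is lifted off the platform (height (world z) of oil_tin above 0.04 m).
It fails at once if the oil tin is tipped up on its end (angle between oil_tin's own x axis and vertical below 1.25 rad or angle between oil_tin's own x axis and vertical above 1.89 rad).
It fails at once if a bystander (ashtray, shoehorn, polish tin, brush or dye bottle) is disturbed (distance of any of ashtray, shoehorn, polish_tin, welt_brush, shine_brush, dye_bottle from where it was at the start of the episode above 0.02 m).
It also fails if it takes over 61 s, if anything falls off the work surface, if the arm or the gripper's body presses on something with over 40 N, if the wrist force passes 120 N, or if a joint passes its speed limit or range.

## Working session

There is one attempt and no reset: what is moved stays moved. The work goes in short steps, Python scripts to look and compute and a tool call to move; the robot and the scene stay as the last step left them, time stands still between calls to the robot, and variables do not carry over. Pictures are saved under pics/ and viewed, at most 10 in all, crops included, and the job is handed in when it is done.

Besides the shell and the picture viewer there is one more tool, called after ">>>" as a command line: name --argument value ..., lists and objects as JSON in quotes. carry_out: Moves the arm, as the interface text tells. Its arguments: {"type":"object","properties":{"slide":{"type":"array","items":{"type":"array","items":{"type":"number","minimum":-1,"maximum":1}}},"dr":{"type":"array","items":{"type":"array","items":{"type":"number","minimum":-1,"maximum":1}}},"gripper":{"type":"array","items":{"type":"number"}},"newtons":{"type":"number"}},"required":["slide","dr","gripper"]}

```bash
mkdir -p pics; python3 - <<'E'
from cell import *
import cv2
for n in("top","side"):
    cv2.imwrite(f"pics/{n}0.png",camera(n)[:,:,::-1]); m=camera_model(n); print(n,m)
print(read_state())
E
```

```text
top {'vfov': 57.345447587709806, 'cx': 259.3086386032634, 'cy': 189.28586054556249, 'R': array([[ 0.06669038, -0.99776971, -0.00282738],
       [-0.97656833, -0.06469166, -0.20525421],
       [ 0.20461353,  0.01644961, -0.97870461]]), 't': array([ 13.75786379, 588.27818847, 908.22252216])}
side {'vfov': 52.5455123432503, 'cx': 258.3324463985656, 'cy': 192.77444475479118, 'R': array([[-0.82404034, -0.56618435, -0.01981901],
       [-0.34448251,  0.52852865, -0.77587968],
       [ 0.44976585, -0.63252885, -0.63056953]]), 't': array([ 503.98628222,  223.47898858, 1045.85054067])}
{'clock': 0.1, 'joints': array([-1.18860270e+00,  3.00384932e-01,  1.52151314e+00, -2.66583356e-06,
        1.32069901e+00, -6.65913489e-02]), 'qd': array([-0.00145953, -0.00167946,  0.00031807, -0.00039786,  0.00111074,
        0.00190441]), 'effort': array([ 1.49989999e-03, -5.32643294e+01, -3.53285122e+01,  7.09995534e-02,
        2.34946684e-02, -6.59221951e-05]), 'eef_pos': array([ 238.57970634, -495.40956787,  302.16228939]), 'eef_rot': array([-3.14059029e+00, -6.42596726e-05,  4.48785607e-01]), 'wrist_force': array([ 0.1174819 , -0.03872572, -0.07299681]), 'moment': array([-0.01968174,  0.01390879, -0.01977163]), 'finger_force': 0.0, 'finger_gap': 94.02243016644292}
```

View pics/top0.png

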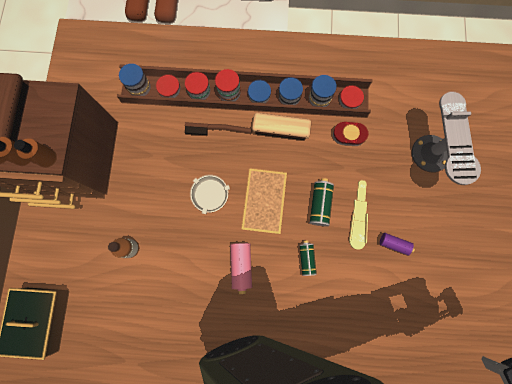

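View pics/side0.png

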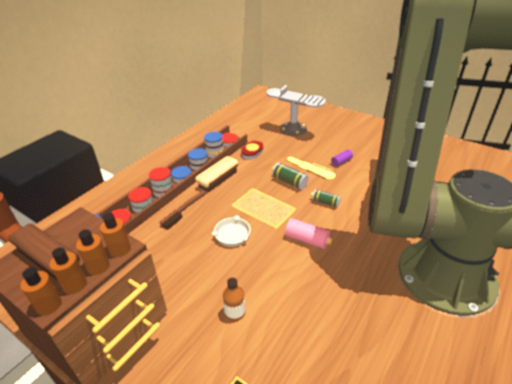

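Two green tins can be seen in the top view: a larger one at (321,202) and a smaller one at (307,258). There are also a pink one at (241,265) and a purple one at (397,243). The larger green tin at (321,202) fits the description. The pad is at (265,201), with the ashtray at (209,194) beyond it and the shoehorn at (359,215) behind the tin. I'll confirm this in an enlarged crop and measure at the same time.

```bash
cat > h.py <<'E'
import numpy as np, cv2
def ray(m,uv,z,H=384):
    f=H/2/np.tan(np.radians(m['vfov']/2)); R=np.array(m['R']);t=np.array(m['t'])
    d=R.T@np.array([(uv[0]-m['cx'])/f,(uv[1]-m['cy'])/f,1]); c=-R.T@t
    return c+d*(z-c[2])/d[2]
def proj(m,X,H=384):
    f=H/2/np.tan(np.radians(m['vfov']/2)); p=np.array(m['R'])@np.array(X)+m['t']
    return p[:2]/p[2]*f+[m['cx'],m['cy']]
E
python3 - <<'E'
from h import *
im=cv2.imread('pics/top0.png'); 
c=cv2.resize(im[155:285,230:380],None,fx=5,fy=4.6*5/4.6,interpolation=cv2.INTER_CUBIC)[:600]
cv2.imwrite('pics/crop.png',c)
E
```

```text
(no output)
```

View pics/crop.png

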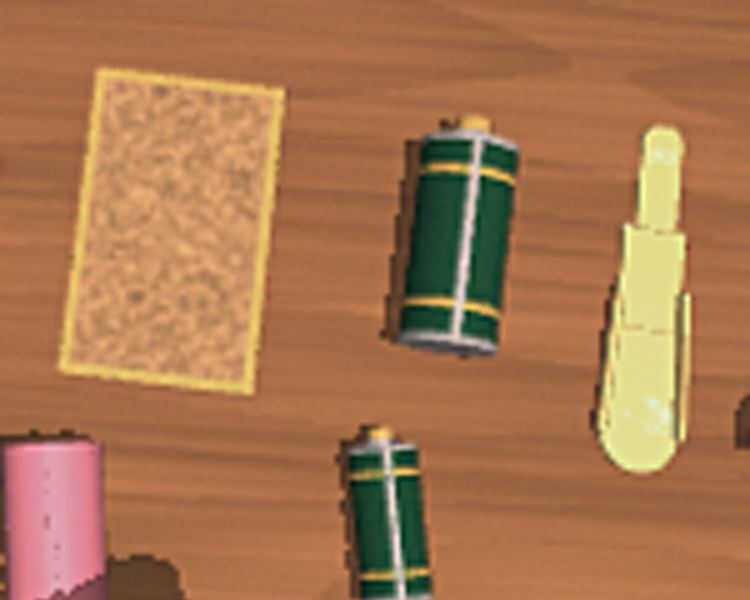

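The crop confirms it: the larger green tin has steel rims, two gold bands, the seam facing up and the spout pointing up the picture. Its seam runs from (476,138) to (457,340) in the crop. The outer pad corners are at (97,67), (285,90), (254,394) and (60,371).

```bash
cat > meas.py <<'E'
from cell import *
from h import *
m=camera_model('top')
g=lambda p,z: ray(m,((p[0]+.5)/5-.5+230,(p[1]+.5)/5-.5+155),z)
P=[g(p,0) for p in [(97,67),(285,90),(254,394),(60,371)]]
c=sum(P)/4; print('pad',c, 'len',np.linalg.norm(P[0]-P[3]),np.linalg.norm(P[1]-P[2]),np.linalg.norm(P[0]-P[1]))
ax=(P[0]-P[3])+(P[1]-P[2]); print('pad yaw',np.degrees(np.arctan2(ax[1],ax[0])))
a,b=g((477,136),56),g((457,342),56); d=a-b
print('seam',a,b,np.linalg.norm(d),'yaw',np.degrees(np.arctan2(d[1],d[0])),'mid',(a+b)/2)
# silhouette fit of tin body
from scipy.optimize import least_squares
im=cv2.imread('pics/top0.png').astype(int)
mask=((im[:,:,1]>im[:,:,2]+15)&(im[:,:,1]<140)).astype(np.uint8)
n,l,s,cc=cv2.connectedComponentsWithStats(mask)
i=l[202,316] or l[202,326]; print('green',s[i],cc[i])
for q in range(1,n):
  if s[q][4]>60: print(s[q],cc[q])
u=ax/np.linalg.norm(ax); v=np.array([-u[1],u[0],0])
mid=(a+b)/2; print('tin in pad', (mid-c)@u,(mid-c)@v)
# shoehorn ends
for p in [(662,125),(640,472),(690,290),(598,430)]: print('horn',g(p,10))
for p in [(209,194),(307,258),(241,265),(252,125),(350,133)]: print(p,ray(m,p,20))
E
python3 meas.py
```

```text
pad [567.48636407  36.72850727   0.        ] len 181.7580577354133 180.77604650434114 112.56550760651295
pad yaw -2.6326328388568676
seam [ 620.48399073 -128.34523623   56.        ] [ 504.7461491  -120.76231063   56.        ] 115.98598512798837 yaw -3.748554076243189 mid [ 562.61506991 -124.55377343   56.        ]
green [311 190  13  24 226] [316.91150442 201.53982301]
[119  64  24  22 406] [130.34729064  74.26108374]
[312  75  24  22 420] [323.8047619   85.72380952]
[279  78  24  22 405] [290.53333333  88.13580247]
[248  80  23  22 382] [258.97382199  90.62303665]
[311 190  13  24 226] [316.91150442 201.53982301]
[323 190   9  26 161] [327.2173913  202.69565217]
[300 251   9  18 114] [304.  259.5]
[309 250   6  19  83] [311.44578313 258.6746988 ]
tin in pad 2.5418559824976446 -161.33580676105777
horn [ 645.45365978 -244.00864964   10.        ]
horn [ 444.09894388 -233.06446058   10.        ]
horn [ 549.11956792 -260.67879825   10.        ]
horn [ 465.935558   -209.22165191   10.        ]
(209, 194) [571.28367974 196.78909011  20.        ]
(307, 258) [409.63016063 -91.07681097  20.        ]
(241, 265) [378.58403736  89.60646684  20.        ]
(252, 125) [789.51064725  88.44336384  20.        ]
(350, 133) [ 783.38779882 -204.59539819   20.        ]
```

The tin is about 161 mm from the pad's middle, at (562.6, -124.6) with yaw -3.7°. The pad is at (567.5, 36.7) with yaw -2.6°. A fingertip outruns the tin, so each stroke moves it only about 20 mm. I'll shut the fingers and line them up with the rolling direction, which gives a contact face about 25 mm long, and roll in repeated strokes. First I'll approach from above.

>>> carry_out --slide '[[1,1,-0.2],[1,1,-0.2],[1,1,-0.2],[1,1,-0.2],[1,1,-0.2],[1,1,-0.2],[1,1,-0.2],[1,1,-0.2],[1,1,-0.2],[1,1,-0.2]]' --dr '[[0,0,-0.081],[0,0,-0.081],[0,0,-0.081],[0,0,-0.081],[0,0,-0.081],[0,0,-0.081],[0,0,-0.081],[0,0,-0.081],[0,0,-0.081],[0,0,-0.081]]' --gripper '[0,0,0,0,0,0,0,0,0,0]' --newtons 20

```text
clock: 0.93
eef_pos: [491.5, -241.2, 251.2]
eef_rot: [-3.14, 0.001, -0.056]
wrist_force: [-0.4, -0.0, -0.6]
finger_gap: 31.2
finger_force: 0.0
```

>>> carry_out --slide '[[0.29,0.43,-0.15],[0.29,0.43,-0.3],[0.29,0.43,-0.32],[0.29,0.43,-0.32],[0.29,0.43,-0.32],[0.29,0.43,-0.32]]' --dr '[[0,0,0],[0,0,0],[0,0,0],[0,0,0],[0,0,0],[0,0,0]]' --gripper '[0,0,0,0,0,0]'

```text
clock: 1.43
eef_pos: [561.0, -137.3, 171.4]
eef_rot: [-3.141, 0.003, -0.058]
wrist_force: [-0.2, -1.3, 0.6]
finger_gap: 0.4
finger_force: 0.0
```

```bash
python3 - <<'E'
from cell import *
import cv2
s=read_state(); print(s['clock'],s['eef_pos'],s['eef_rot'],s['wrist_force'],s['finger_gap'])
a=camera('wrist');b=camera('side'); cv2.imwrite('pics/w1.png',a[:,:,::-1])
c=cv2.resize(b[110:250,200:390],None,fx=2.2,fy=2.2,interpolation=cv2.INTER_CUBIC); c=cv2.copyMakeBorder(c,0,384-c.shape[0],0,0,0)
cv2.imwrite('pics/ws1.png',cv2.resize(np.hstack([a,c]) if 0 else __import__('numpy').hstack([a[:, 100:480],c])[:,:,::-1],(790,380)))
E
```

```text
1.4333 [ 560.97912216 -137.28862926  171.41324517] [-3.14107139e+00  2.51563499e-03 -5.83433064e-02] [-0.1558199  -1.31719491  0.63701807] 0.3782538294706551
```

View pics/ws1.png

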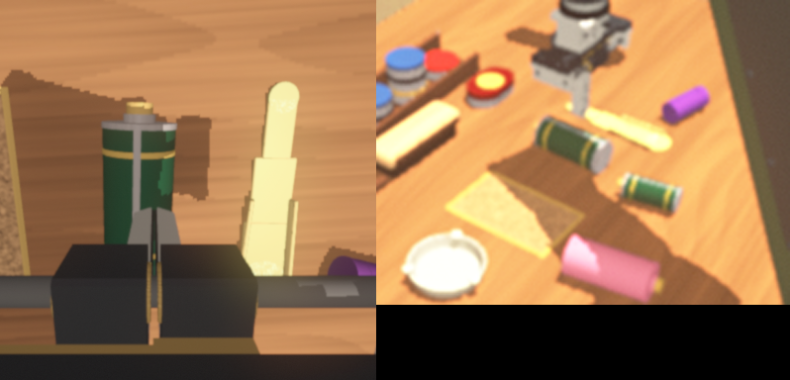

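The closed fingertips hang just behind the seam over the middle of the tin. Next I'll go down and find the contact.

>>> carry_out --slide '[[0,0.012,-0.03],[0,0.02,-0.06],[0,0.02,-0.066],[0,0.02,-0.07],[0,0.02,-0.074]]' --dr '[[0,0,0],[0,0,0],[0,0,0],[0,0,0],[0,0,0]]' --gripper '[0,0,0,0,0]'

```text
clock: 1.95
eef_pos: [561.1, -133.3, 154.1]
eef_rot: [-3.142, -0.0, -0.06]
wrist_force: [-0.6, 0.2, -0.2]
finger_gap: 0.3
finger_force: 0.0
```

>>> carry_out --slide '[[0,0,-0.004],[0,0,-0.006],[0,0,-0.006]]' --dr '[[0,0,0],[0,0,0],[0,0,0]]' --gripper '[0,0,0]'

```text
clock: 2.2
eef_pos: [561.2, -133.1, 152.8]
eef_rot: [3.141, -0.0, -0.06]
wrist_force: [-0.5, -0.6, 0.8]
finger_gap: 0.7
finger_force: 0.3
```

>>> carry_out --slide '[[0,0,-0.004],[0,0,-0.004]]' --dr '[[0,0,0],[0,0,0]]' --gripper '[0,0]'

```text
clock: 2.37
eef_pos: [561.3, -133.3, 152.5]
eef_rot: [3.141, -0.001, -0.06]
wrist_force: [-3.2, -0.7, 7.6]
finger_gap: 0.3
finger_force: 4.0
```

Contact is made at about 8 N. Now the first stroke.

>>> carry_out --slide '[[0.001,0.016,0],[0.003,0.044,0],[0.005,0.076,0],[0.007,0.108,0],[0.009,0.14,0],[0.01,0.16,0.02],[0.01,0.16,0.05],[0.006,0.1,0.05]]' --dr '[[0,0,0],[0,0,0],[0,0,0],[0,0,0],[0,0,0],[0,0,0],[0,0,0],[0,0,0]]' --gripper '[0,0,0,0,0,0,0,0]'

```text
clock: 3.03
eef_pos: [563.2, -106.6, 165.8]
eef_rot: [3.142, -0.002, -0.058]
wrist_force: [-0.2, -0.7, -1.0]
finger_gap: 0.4
finger_force: 0.0
```

```bash
cat > loc.py <<'E'
# fit the tin pose: project the cylinder, match its outline to green+steel+gold blob in the top and side views
from cell import *
from h import *
import sys
s=read_state(); print(s['clock'],s['eef_pos'],s['wrist_force'])
i=sys.argv[1]
for n in('side','wrist'):
    m=camera_model(n); im=camera(n)[:,:,::-1]; cv2.imwrite(f'pics/{n}_{i}.png',im); 
    hsv=cv2.cvtColor(np.ascontiguousarray(im),cv2.COLOR_BGR2HSV)
    mask=cv2.inRange(hsv,(60,80,20),(95,255,200)); mask=cv2.morphologyEx(mask,cv2.MORPH_CLOSE,np.ones((5,5)))
    k,l,st,c=cv2.connectedComponentsWithStats(mask)
    for q in range(1,k):
        if st[q][4]>120:
            pts=np.argwhere(l==q)[:,::-1].astype(np.float32); r=cv2.minAreaRect(pts)
            print(n,st[q],c[q].round(1),'z28:',ray(m,c[q],28).round(1),'z45',ray(m,c[q],45).round(1))
E
python3 loc.py a
```

```text
3.0333 [ 563.19955932 -106.64347513  165.84231862] [-0.15348498 -0.74487487 -1.04996329]
wrist [ 209  162   66   85 3661] [235.6 194.4] z28: [572.1 -95.8  28. ] z45 [576.8 -97.3  45. ]
```

```bash
python3 - <<'E'
from cell import *
import cv2,numpy as np
a=cv2.imread('pics/wrist_a.png');b=camera('top')[:,:,::-1]; s=cv2.imread('pics/side_a.png')
z=lambda im,y,x:cv2.resize(im[y:y+130,x:x+170],(390,298),interpolation=cv2.INTER_CUBIC)
cv2.imwrite('pics/v2.png',np.hstack([z(b,140,220),np.vstack([z(s,130,200)])]))
cv2.imwrite('pics/v2.png',np.vstack([cv2.imread('pics/v2.png'),np.hstack([cv2.resize(a,(390,292)),np.zeros((292,390,3),np.uint8)])]))
E
```

```text
(no output)
```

View pics/v2.png

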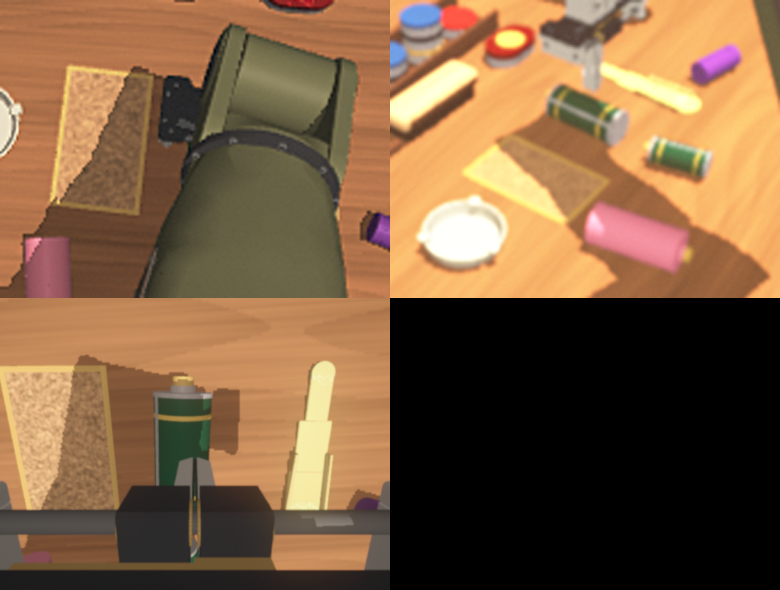

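Top left: the top view is mostly hidden by the arm. The side view and the wrist view (bottom left) show the tin rolled about a quarter turn, with the seam at its left edge, still parallel to the pad. I'll now locate the tin from the wrist view by the midline of its silhouette, and the pad edge as a check.

```bash
cat > loc.py <<'E'
from cell import *
from h import *
import sys
s=read_state(); m=camera_model('wrist'); im=np.ascontiguousarray(camera('wrist')[:,:,::-1]); cv2.imwrite(f'pics/wrist_{sys.argv[1]}.png',im)
hsv=cv2.cvtColor(im,cv2.COLOR_BGR2HSV)
mask=cv2.inRange(hsv,(60,80,20),(95,255,200)); mask=cv2.morphologyEx(mask,cv2.MORPH_CLOSE,np.ones((9,9)))
k,l,st,c=cv2.connectedComponentsWithStats(mask); q=1+np.argmax(st[1:,4])
y0=st[q][1]; P=[]
for r in range(y0+5,y0+38):
    w=np.flatnonzero(l[r]==q); P.append(ray(m,((w[0]+w[-1])/2,r),28))
P=np.array(P); k_,b_=np.polyfit(P[:,0],P[:,1],1)
end=ray(m,(c[q][0],y0),56)[0]; x=end-57
C=np.array([567.5,36.7]); u=np.array([.99894,-.04593]); v=np.array([.04593,.99894])
p=np.array([x,k_*x+b_]); p2=np.array([x,P[:,1].mean()+np.tan(np.radians(-3))*(x-P[:,0].mean())])
print('clock',s['clock'],'tcp',s['eef_pos'].round(1),'F',s['wrist_force'].round(1),'box',st[q])
print('tin',p.round(1),'yaw',np.degrees(np.arctan(k_)).round(2),'in pad x,y',((p-C)@u).round(1),((p-C)@v).round(1),'alt(yaw fixed) y',((p2-C)@v).round(1))
E
python3 loc.py b
```

```text
clock 3.1833 tcp [ 562.6 -108.7  164.5] F [-0.9  0.1 -0.3] box [ 208  161   67   85 3771]
tin [544.9 -96.1] yaw -5.28 in pad x,y -16.5 -133.7 alt(yaw fixed) y -135.1
```

```bash
python3 - <<'E'
from cell import *
from h import *
m=camera_model('wrist'); C=np.array([567.5,36.7]); u=np.array([.99894,-.04593]); v=np.array([.04593,.99894])
im=cv2.imread('pics/wrist_b.png'); 
def dot(p,col): cv2.circle(im,tuple(int(round(t*8)) for t in p),16,col,-1,shift=3)
w=C+91*u-56*v; print(proj(m,[*w,0])); dot(proj(m,[*w,0]),(255,0,0))
for X in ([620.5-57+57,-98,56],[563,-98,28],[618,-98,28]): dot(proj(m,X),(0,0,255)); print(proj(m,X))
dot(proj(m,[645.5,-244,12]),(255,0,0)); print(m['R'].round(3),m['t'].round(1))
cv2.imwrite('pics/v3.png',cv2.resize(im[60:260,100:460],None,fx=2.2,fy=2.2))
E
```

```text
[139.09920509  86.83051069]
[232.7418561 131.5850441]
[241.49701372 205.38742965]
[235.86832317 132.38456258]
[[-0.062 -0.998  0.   ]
 [-0.968  0.06   0.243]
 [-0.242  0.015 -0.97 ]] [-73.3 559.8 393.2]
```

View pics/v3.png

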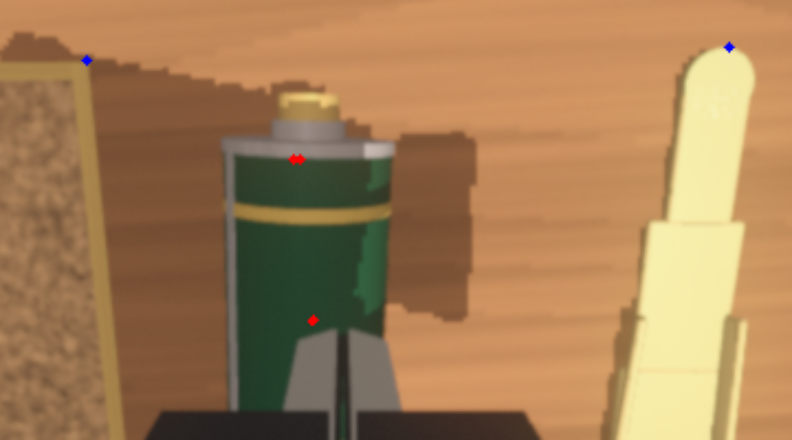

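The calibration is good: the projected pad corner and shoehorn tip land where they should. My mask had missed the rim and seam, and the tin's true centre is near (563, -98). I'll do stroke 2 and improve the mask.

>>> carry_out --slide '[[0,0,-0.04],[0,0,-0.05],[0.001,0.016,-0.05],[0.003,0.044,-0.05],[0.005,0.076,-0.05],[0.007,0.108,-0.05],[0.009,0.14,-0.05],[0.01,0.16,-0.03],[0.01,0.15,0],[0.007,0.106,0]]' --dr '[[0,0,0],[0,0,0],[0,0,0],[0,0,0],[0,0,0],[0,0,0],[0,0,0],[0,0,0],[0,0,0],[0,0,0]]' --gripper '[0,0,0,0,0,0,0,0,0,0]'

```text
clock: 4.07
eef_pos: [564.7, -80.8, 165.0]
eef_rot: [3.142, -0.001, -0.058]
wrist_force: [0.6, 0.5, -1.3]
finger_gap: 0.3
finger_force: 0.0
```

```bash
cat > loc.py <<'E'
from cell import *
from h import *
import sys
C=np.array([567.5,36.7]); u=np.array([.99894,-.04593]); v=np.array([.04593,.99894])
def loc(im,m):
    hsv=cv2.cvtColor(im,cv2.COLOR_BGR2HSV)
    g=cv2.inRange(hsv,(35,60,15),(100,255,220)); g=cv2.morphologyEx(g,cv2.MORPH_CLOSE,np.ones((13,5)))
    k,l,st,c=cv2.connectedComponentsWithStats(g); q=1+np.argmax(st[1:,4]); x0,y0,w0,h0,_=st[q]
    f=(g|cv2.inRange(hsv,(0,0,60),(180,70,255))); f[:, :max(x0-14,0)]=0; f[:, x0+w0+14:]=0
    P=[];W=[]
    for r in range(y0+3,y0+45):
        w=np.flatnonzero(f[r]); P.append(ray(m,((w[0]+w[-1])/2,r),28)); W.append(w[-1]-w[0])
    P=np.array(P); k_,b_=np.polyfit(P[:,0],P[:,1],1)
    end=ray(m,(x0+w0/2,y0),56)[0]; x=end+5-59
    p=np.array([x,k_*x+b_]); 
    print('box',x0,y0,w0,h0,'width',np.percentile(W,[10,50,90]))
    print('tin',p.round(1),'yaw',np.degrees(np.arctan(k_)).round(2),'pad x,y',((p-C)@u).round(1),((p-C)@v).round(1))
    return p
s=read_state(); m=camera_model('wrist'); im=np.ascontiguousarray(camera('wrist')[:,:,::-1]); cv2.imwrite(f'pics/wrist_{sys.argv[1]}.png',im)
print('clock',s['clock'],'tcp',s['eef_pos'].round(1),'F',s['wrist_force'].round(1))
p=loc(im,m); print('tin-tcp y',(p[1]-s['eef_pos'][1]).round(1))
E
python3 loc.py c
```

```text
clock 4.0667 tcp [564.7 -80.8 165. ] F [ 0.6  0.5 -1.3]
box 207 130 75 117 width [71. 71. 73.]
tin [569.2 -71.9] yaw -5.0 pad x,y 6.7 -108.4
tin-tcp y 8.9
```

Each stroke gives 26 mm, and the finger comes back to the right offset. I'll do two more.

>>> carry_out --slide '[[0,0,-0.04],[0,0,-0.05],[0.001,0.016,-0.05],[0.003,0.044,-0.05],[0.005,0.076,-0.05],[0.007,0.108,-0.05],[0.009,0.14,-0.05],[0.01,0.16,-0.03],[0.01,0.15,0],[0.007,0.106,0]]' --dr '[[0,0,0],[0,0,0],[0,0,0],[0,0,0],[0,0,0],[0,0,0],[0,0,0],[0,0,0],[0,0,0],[0,0,0]]' --gripper '[0,0,0,0,0,0,0,0,0,0]'

```text
clock: 4.95
eef_pos: [566.3, -54.7, 164.7]
eef_rot: [-3.142, -0.001, -0.059]
wrist_force: [0.2, -0.1, 0.4]
finger_gap: 0.6
finger_force: 0.0
```

```bash
python3 loc.py d
```

```text
clock 4.95 tcp [566.3 -54.7 164.7] F [ 0.2 -0.1  0.4]
box 208 129 75 118 width [71. 72. 73.]
tin [571.4 -46.7] yaw -4.31 pad x,y 7.8 -83.1
tin-tcp y 8.0
```

>>> carry_out --slide '[[0,0,-0.04],[0,0,-0.05],[0.001,0.016,-0.05],[0.003,0.044,-0.05],[0.005,0.076,-0.05],[0.006,0.108,-0.05],[0.007,0.14,-0.05],[0.007,0.16,-0.03],[0.007,0.15,0],[0.003,0.1,0]]' --dr '[[0,0,0],[0,0,0],[0,0,0],[0,0,0],[0,0,0],[0,0,0],[0,0,0],[0,0,0],[0,0,0],[0,0,0]]' --gripper '[0,0,0,0,0,0,0,0,0,0]'

```text
clock: 5.83
eef_pos: [567.0, -29.6, 164.7]
eef_rot: [-3.141, -0.0, -0.058]
wrist_force: [-0.1, 0.0, -0.3]
finger_gap: 0.5
finger_force: 0.0
```

```bash
python3 loc.py e
```

```text
clock 5.8333 tcp [567.  -29.6 164.7] F [-0.1  0.  -0.3]
box 208 128 74 119 width [71. 72. 73.]
tin [572.8 -20.7] yaw -5.47 pad x,y 7.9 -57.1
tin-tcp y 8.9
```

>>> carry_out --slide '[[0,0,-0.04],[0,0,-0.05],[0.001,0.016,-0.05],[0.003,0.044,-0.05],[0.005,0.076,-0.05],[0.006,0.108,-0.05],[0.007,0.14,-0.05],[0.007,0.16,-0.03],[0.007,0.15,0],[0.003,0.104,0]]' --dr '[[0,0,0],[0,0,0],[0,0,0],[0,0,0],[0,0,0],[0,0,0],[0,0,0],[0,0,0],[0,0,0],[0,0,0]]' --gripper '[0,0,0,0,0,0,0,0,0,0]'

```text
clock: 6.72
eef_pos: [567.8, -3.7, 164.7]
eef_rot: [-3.141, -0.0, -0.059]
wrist_force: [0.3, 0.2, 0.3]
finger_gap: 0.4
finger_force: 0.0
```

```bash
python3 loc.py f
```

```text
clock 6.7167 tcp [567.8  -3.7 164.7] F [0.3 0.2 0.3]
box 209 126 74 121 width [71. 73. 74.]
tin [574.7   4.1] yaw -5.47 pad x,y 8.7 -32.2
tin-tcp y 7.8
```

>>> carry_out --slide '[[0,-0.004,-0.04],[0,-0.004,-0.05],[0.001,0.014,-0.05],[0.002,0.044,-0.05],[0.003,0.076,-0.05],[0.004,0.11,-0.05],[0.005,0.144,-0.05],[0.005,0.164,-0.03],[0.005,0.15,0],[0.003,0.104,0]]' --dr '[[0,0,0],[0,0,0],[0,0,0],[0,0,0],[0,0,0],[0,0,0],[0,0,0],[0,0,0],[0,0,0],[0,0,0]]' --gripper '[0,0,0,0,0,0,0,0,0,0]'

```text
clock: 7.6
eef_pos: [568.4, 22.2, 164.7]
eef_rot: [-3.141, -0.0, -0.059]
wrist_force: [-1.2, -0.5, -0.0]
finger_gap: 0.6
finger_force: 0.0
```

```bash
python3 loc.py g
```

```text
clock 7.6 tcp [568.4  22.2 164.7] F [-1.2 -0.5 -0. ]
box 208 123 59 124 width [72. 72. 72.]
tin [577.5  30.1] yaw -4.14 pad x,y 10.3 -6.1
tin-tcp y 7.9
```

View pics/wrist_g.png

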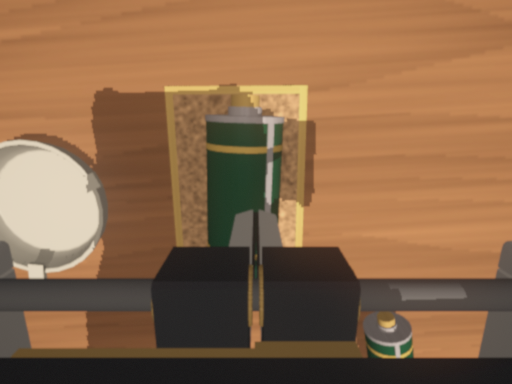

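The tin lies on the pad, lengthwise, with even margins apart from a few mm towards -y. I'll retreat upwards and check from above.

>>> carry_out --slide '[[0,0,0.15],[0,0,0.3],[0,0,0.45],[-0.2,-0.2,0.45],[-0.4,-0.4,0.45],[-0.5,-0.6,0.45],[-0.5,-0.8,0.45],[-0.5,-1,0.45],[-0.5,-1,0.45],[-0.5,-1,0.45]]' --dr '[[0,0,0],[0,0,0],[0,0,0],[0,0,0],[0,0,0],[0,0,0],[0,0,0],[0,0,0],[0,0,0],[0,0,0]]' --gripper '[0,0,0,0,0,0,0,0,0,0]'

```text
clock: 8.48
eef_pos: [441.6, -230.9, 276.4]
eef_rot: [-3.142, 0.0, -0.062]
wrist_force: [0.7, -0.4, 0.4]
finger_gap: 0.3
finger_force: 0.0
```

```bash
python3 - <<'E'
from cell import *
from h import *
m=camera_model('top'); im=np.ascontiguousarray(camera('top')[:,:,::-1]); C=np.array([567.5,36.7]); u=np.array([.99894,-.04593])
c=cv2.resize(im[150:280,180:350],None,fx=4.5,fy=4.5,interpolation=cv2.INTER_CUBIC)
for s in(-59,59):
  p=proj(m,[*(C+s*u),28]); print(p); cv2.circle(c,(int((p[0]-180+.5)*4.5),int((p[1]-150+.5)*4.5)),4,(0,0,255),-1)
cv2.imwrite('pics/fin.png',c); print(read_state()['eef_pos'])
E
```

```text
[262.25586258 218.97399153]
[266.8001777  178.35660473]
[ 440.52150195 -235.68138078  276.19339944]
```

View pics/fin.png

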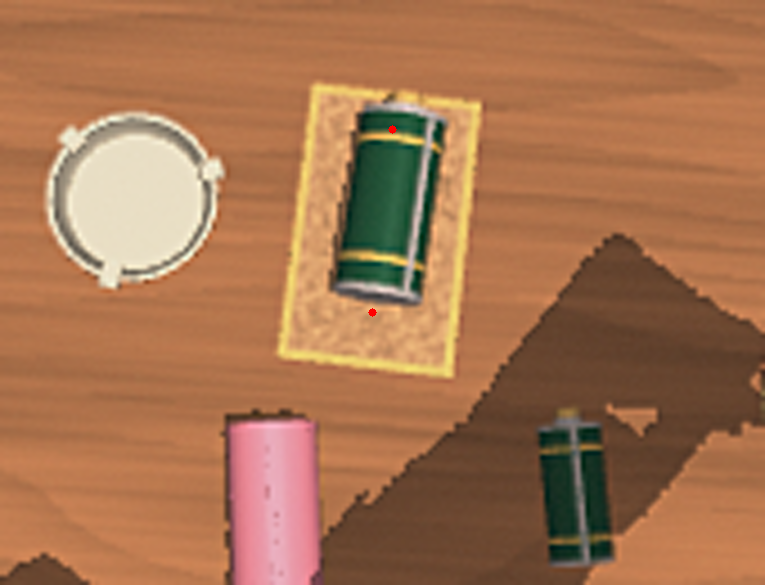

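The final view shows the tin square on the cork pad, about 11 mm along it and 5 mm across from the middle, well within limits. The hand is clear and the ashtray hasn't moved.

```bash
python3 -c "
from cell import *
print(sign_off())"
```

```text
the job is handed in; nothing more can be done
None
```

I rolled the green oil tin onto the cork pad with six fingertip strokes and left it lying lengthwise there, about 5 mm off the middle across the pad and 11 mm along it; the hand is clear and the job is handed in, with no verdict shown.

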